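Clear the jam in the bottle feed tray

TASK

On the feed tray two bottles, one red-capped and one blue-capped, have jammed side by side at the narrow mouth of the lane. First nudge the red-capped bottle back until all of it stands in the straight-sided wide part of the tray, clear of the slanting rails; then slide the blue-capped bottle through the lane up to the end stop. Keep both standing on the tray floor all the time (slide, do not lift or tip them), leave the white-capped bottle at the back of the tray where it is, and let go at the end.

Things in the scene. Friction and masses are not known exactly. Their poses are not given: they have to be found in the camera images.
- mouth (a point): Mouth of the lane: centre of its opening, on the floor of the fixed feed tray (aluminium, 5 mm thick, blue rails). x: along the lane to the end stop, y: across, z up. In this frame, mm: lane from x 0 to the stop at 125, inner faces at y +-26; slanting rails widen from there to y +-85 at x -50; wide part straight-sided (y +-85) from x -50 to the back rail at -245.
- lane_end (a point): Middle of the end stop's face (dark rubber pad), on the tray floor, 125 mm along x from the mouth; same axes. All rails and the stop are 6 mm thick and rise 15 mm above the tray floor (20 mm above the table). Floor and rails are slick (friction about 0.25): bottles slide upright when pushed up to 45 mm above the floor.
- red_bottle_centre (a point): Centre, half-way up, of the red-capped bottle: round, white, loose, 40 mm in diameter, 80 mm tall (base 40 mm below the point), about 70 g, straight sides up to 50 mm above its base. z along the bottle; yaw means nothing. Starts in the funnel about 26 mm before the mouth, on either side of the lane's axis, beside the blue-capped one.
- blue_bottle_centre (a point): Centre, half-way up, of the blue-capped bottle: round, white, loose, 38 mm in diameter, 70 mm tall (base 35 mm below the point), about 50 g, straight sides up to 43 mm above its base. z along the bottle; yaw means nothing. Starts in the funnel beside the red-capped one; against the end stop its centre is 19 mm short of the stop's face.
- white_bottle_centre (a point): Centre, half-way up, of the white-capped bottle, a bystander at the back of the wide part, about 200 mm behind the mouth: round, white, loose, 44 mm in diameter, 86 mm tall (base 43 mm below the point). To be left alone.

How it is judged:
On the way:
1. the red-capped bottle stands in the straight-sided part of the tray, while the blue-capped one has not yet entered the lane (x of red_bottle_centre in the frame of mouth below -0.07 m and angle between red_bottle_centre's own z axis and vertical below 0.1 rad and x of blue_bottle_centre in the frame of mouth below 0.015 m), for 0.2 s.
At the end, for the whole second after the job is handed in: The red-capped bottle stands upright on the tray floor wholly in the straight-sided wide part (its centre at least 70 mm behind the mouth); the blue-capped bottle stands upright on the lane floor within 15 mm of the end stop (its centre within 34 mm of the stop's face); both are at rest (x of red_bottle_centre in the frame of mouth below -0.07 m and angle between each of red_bottle_centre, blue_bottle_centre's own z axis and vertical below 0.1 rad and z of red_bottle_centre in the frame of mouth below 0.05 m and x of blue_bottle_centre in the frame of lane_end between -0.034 and 0 m and y of blue_bottle_centre in the frame of mouth between -0.015 and 0.015 m and z of blue_bottle_centre in the frame of mouth below 0.045 m and linear speed of each of red_bottle, blue_bottle below 0.02 m/s); the robot touches nothing.
It fails at once if the red- or blue-capped bottle is lifted more than 20 mm off the tray floor (z of red_bottle_centre in the frame of mouth above 0.06 m or z of blue_bottle_centre in the frame of mouth above 0.055 m).
It fails at once if a bottle is tipped by more than about 25 degrees (angle between any of red_bottle_centre, blue_bottle_centre, white_bottle_centre's own z axis and vertical above 0.44 rad).
It fails at once if the white-capped bottle is moved by more than 20 mm (distance of white_bottle_centre from where it was at the start of the episode above 0.02 m).
It also fails if it takes over 40 s, if anything falls off the work surface, if the arm or the gripper's body presses on something with over 40 N, if the wrist force passes 120 N, or if a joint passes its speed limit or range.

ROBOT

A 6-joint arm with a two-finger parallel gripper is mounted at the origin on a cart in front of the work surface, level with it; the furniture and walls round the work are solid. World frame = base frame: x ahead of the robot, y to its left, z up, the work surface at z = 0. Lengths are in m, angles in rad, forces in N, time in s.
With the tool pointing down it reaches from about 0.35 to 0.775 m from the base axis. Payload 7.3 kg.
Tool frame: the origin (TCP) lies midway between the tips of the shut fingers; the grasp point (between the pads) lies robot.grasp_offset behind it (robot.grasp_offset is the distance from the TCP to the grasp point, in m); z points along the fingers, x is the direction in which the jaws open and shut, and the axes are right-handed (so a half turn about z gives the same grasp; the last joint's range is limited). The gripper opens to 92 mm and grips with 3 to 60 N. Pads are 19 mm wide; open, the fingers measure 130 mm over their backs; the gripper's body (75 mm by 190 mm) begins 47 mm behind the grasp point.
Start: joints at [0.981, 0.342, 1.524, -0, 1.275, -0.146], TCP at [0.225, 0.474, 0.204] pointing down, gripper open.
Joint ranges: [-2.53, 2.53], [-0.77, 2.02], [0.04, 2.7], [-1, 4.14], [0.28, 2.66], [-3.11, 3.11]. Speed limits (rad/s): [2.57, 2.57, 3.14, 3.14, 3.14, 3.14].

INTERFACE

Orientations are given as [roll, pitch, yaw] about the fixed x, y, z axes, in that order (R = Rz(yaw) Ry(pitch) Rx(roll)).
In Python, from cell import robot gives the robot as it stands. The module is installed in compiled form; this text tells all that it offers.
- The arm moves only by the tool move_arm, never from a script. Its argument "increments" is a list of rows, each a list of 7 numbers: the finger opening in mm, from 0 to 91.8, then the shift along the tool's x, y, z in mm, then the turn, a rotation vector about the tool's x, y, z in rad. A call has 1 to 12 rows; each row shifts and turns the pose as measured when the row begins, along the tool's axes as they then stand; what a row does not reach is not made up. A row lasts 1/8 s, in which the tool goes at most 62.5 mm and 10.7 degrees, less where a joint would pass 70% of its speed; a pose out of reach is approached as far as the arm can. A call is refused whole if a number of a shift passes 62.5 or a number of a turn 0.188, either way. A call with a gripper value outside its range is refused whole. The fingers move at their own pace and stop on an object; "newtons" is the grip in N (left out, the last holds). Time passes only in rows, so rows that do not move let the fingers close. It gives the time, the measured TCP pose, the force and the opening at its end, in the units of the state.
- robot.observe(): the state, without advancing time (a new reading comes with each control period).
- robot.read_camera(name): name is "scene" or "top" or "wrist"; returns a dict with "img" (420x560x3 uint8, red, green, blue), "fx", "fy", "cx", "cy" (pixels), "T" (4x4, takes a point from camera to world coordinates). Camera axes: x right, y down, z forward; pixel columns grow to the right and rows downward; lengths in m; the calibration is good to about 2 mm. The wrist camera is an equidistant fisheye: a pixel r from the principal point sees the ray r / f radians off the axis. A picture is of the moment at which its call begins. There is no depth.
- robot.hand_in(): hands the job in, once; it reports no verdict.
Trained networks look in the newest picture that a camera, given by its name, has taken for a name from the list of things; names that differ only in an ending like _2 or _b are one class to them, and where a whole thing is asked for, a point or a joint stands for the part that bears it (a point fixed in the world has none). Each returns a list of dicts, best first, with "conf" (0 to 1); they miss things now and then, are a little off and sometimes report something else, mostly with a low value. They report only what shows in the picture. A call takes as long as a camera call.
- robot.look_for(thing, camera): "rect" ([left, top, width, height] in pixels, round what is visible of it).
The state is a dict: "time": time; "qpos": joint angles; "qvel": joint speeds; "joint_efforts": joint torques, N m; "tool_pos": TCP position; "tool_rot": TCP orientation; "contact_force": force on the tool from outside, world axes, zero at the start; "torque": the same for the moment, N m; "opening": finger opening in m.
Only numpy, scipy, OpenCV 4.12 (cv2) and the standard library are available. Lean on these libraries where they do the work, as an engineer would, in place of code of your own. Each camera call takes 0.05 s, during which the arm holds its last target.

## Working session

There is one attempt and no reset: what is moved stays moved. The work goes in short steps, Python scripts to look and compute and a tool call to move; the robot and the scene stay as the last step left them, time stands still between calls to the robot, and variables do not carry over. Pictures are saved under pics/ and viewed, and the job is handed in when it is done.

Besides the shell and the picture viewer there is one more tool, called after "Call:" by a JSON object that holds its "method" and its "body", one argument or row to a line. move_arm: Moves the arm, as the interface text tells. Its arguments: {"type":"object","properties":{"increments":{"type":"array"},"newtons":{"type":"number"}},"required":["increments"]}

```bash
mkdir -p pics; python3 - <<'E'
from cell import robot
import cv2
s=robot.observe();print({k:s[k] for k in('time','tool_pos','tool_rot','opening')});print(robot.__dict__.keys() if hasattr(robot,'__dict__') else '', robot.grasp_offset)
import pickle
D={}
for n in('scene','top'):
    c=robot.read_camera(n);D[n]=c;cv2.imwrite(f'pics/{n}0.png',c['img'][:,:,::-1]);print(n,c['fx'],c['fy'],c['cx'],c['cy'],c['T'])
    for t in('mouth','lane_end','red_bottle_centre','blue_bottle_centre','white_bottle_centre'):
        print(t,robot.look_for(t,n)[:2])
pickle.dump(D,open('D0.pkl','wb'))
E
```

```text
{'time': 0.0, 'tool_pos': array([0.22517246, 0.47378053, 0.20375015]), 'tool_rot': array([-3.14138787e+00,  1.51720729e-03,  1.12698229e+00]), 'opening': 0.09216201480837019}
dict_keys([]) 0.0188
scene 427.7905084747844 427.7905084747844 285.04804184216187 208.86225784794138 [[ 0.49684658 -0.4595479   0.73617879 -0.11757434]
 [-0.86756476 -0.28431345  0.40804073 -0.33119096]
 [ 0.02179127 -0.84141642 -0.53994773  0.52578632]
 [ 0.          0.          0.          1.        ]]
mouth [{'rect': [184.2, 188.1, 201.8, 108.4], 'conf': 0.79}, {'rect': [280.1, 213.3, 24.8, 44.9], 'conf': 0.55}]
lane_end [{'rect': [184.9, 190.5, 202.7, 105.3], 'conf': 0.67}]
red_bottle_centre [{'rect': [278.4, 216.1, 25.2, 40.9], 'conf': 0.86}]
blue_bottle_centre [{'rect': [300.9, 208.1, 13.2, 37.7], 'conf': 0.72}]
white_bottle_centre [{'rect': [223.9, 177.6, 22.0, 44.2], 'conf': 0.68}]
top 424.45781736616965 424.45781736616965 294.7173843281707 204.7328568639784 [[-1.73679170e-02 -9.98176467e-01  5.78108585e-02  4.69433338e-01]
 [-9.99848914e-01  1.73799483e-02 -2.94712915e-04  3.87328490e-02]
 [-7.10574233e-04 -5.78072426e-02 -9.98327510e-01  9.09166828e-01]
 [ 0.00000000e+00  0.00000000e+00  0.00000000e+00  1.00000000e+00]]
mouth [{'rect': [216.3, 171.8, 192.2, 98.6], 'conf': 0.84}]
lane_end [{'rect': [216.3, 169.6, 191.3, 99.5], 'conf': 0.78}]
red_bottle_centre [{'rect': [317.5, 223.7, 20.3, 14.6], 'conf': 0.82}]
blue_bottle_centre [{'rect': [318.8, 201.8, 22.5, 22.4], 'conf': 0.62}]
white_bottle_centre [{'rect': [232.7, 205.3, 23.3, 18.9], 'conf': 0.82}]
```

View pics/scene0.png

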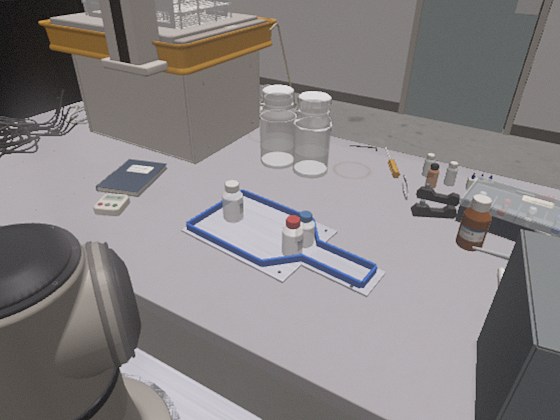

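```bash
python3 - <<'E'
import cv2
i=cv2.imread('pics/top0.png');cv2.imwrite('pics/top0c.png',cv2.resize(i[150:290,200:425],None,fx=3.5,fy=3.5,interpolation=cv2.INTER_CUBIC))
E
```

```text
(no output)
```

View pics/top0c.png

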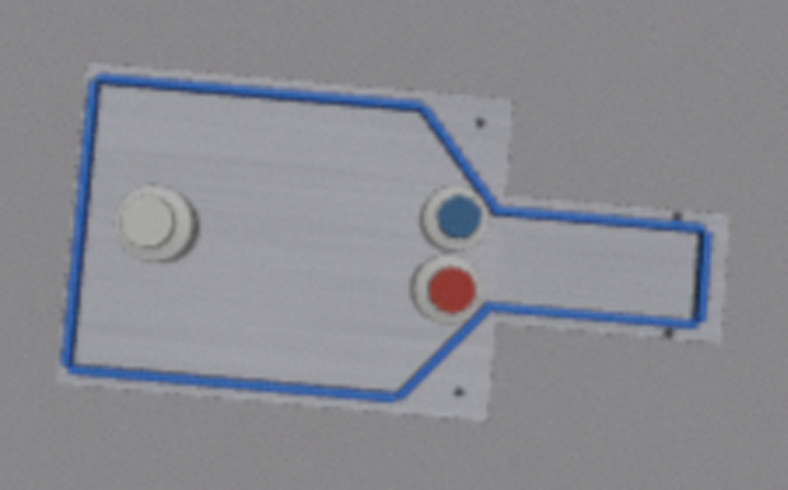

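The top view shows the lane pointing image-right (world −y). Cap centres in the crop are blue (459,217), red (451,290) and white (147,222). Next I fit the tray pose and the caps.

```bash
cat > h.py <<'E'
import numpy as np,cv2
from scipy.optimize import least_squares
def ray(c,uv,z):
    d=c['T'][:3,:3]@np.array([(uv[0]-c['cx'])/c['fx'],(uv[1]-c['cy'])/c['fy'],1.]);o=c['T'][:3,3]
    return (o+d*(z-o[2])/d[2])
def tray(c):
    P=[(97,79),(67,368),(706,229),(698,322),(421,104),(397,397),(494,211),(488,308)]
    m=np.array([(-248,88),(-248,-88),(128,29),(128,-29),(-51,88),(-51,-88),(1,29),(1,-29)])/1e3
    w=np.array([ray(c,((p[0]+.5)/3.5-.5+200,(p[1]+.5)/3.5-.5+150),.02)[:2] for p in P])
    f=lambda q:(m@np.array([[np.cos(q[2]),np.sin(q[2])],[-np.sin(q[2]),np.cos(q[2])]])+q[:2]-w).ravel()
    r=least_squares(f,[.47,0,-1.6]);return r.x,f(r.x).reshape(-1,2)*1e3
def tot(q,p):
    d=np.array(p[:2])-q[:2];c,s=np.cos(q[2]),np.sin(q[2]);return np.array([c*d[0]+s*d[1],-s*d[0]+c*d[1]])
def tow(q,p):
    c,s=np.cos(q[2]),np.sin(q[2]);return q[:2]+np.array([c*p[0]-s*p[1],s*p[0]+c*p[1]])
def caps(c,q,roi=None):
    hsv=cv2.cvtColor(c['img'],cv2.COLOR_RGB2HSV).astype(int);out={}
    H,S,V=hsv[...,0],hsv[...,1],hsv[...,2]
    for n,mk,z in(('red',((H<8)|(H>172))&(S>120),.085),('blue',(H>98)&(H<112)&(S>90)&(V<165),.075)):
        k=cv2.morphologyEx(mk.astype(np.uint8),cv2.MORPH_OPEN,np.ones((5,5)) if n=='blue' else np.ones((3,3)))
        N,L,st,ce=cv2.connectedComponentsWithStats(k)
        for i in range(1,N):
            if st[i,4]>40:
                w=ray(c,ce[i],z-.001);out.setdefault(n,[]).append((ce[i].round(1),int(st[i,4]),w.round(4),(tot(q,w)*1e3).round(1)))
    return out
E
python3 - <<'E'
import pickle;from h import *
D=pickle.load(open('D0.pkl','rb'));c=D['top'];q,r=tray(c);print(q,r.round(1));np.save('q.npy',q)
print(caps(c,q))
for n,p,z in(('red',(451,290),.085),('blue',(459,217),.075),('white',(147,222),.091)):
    w=ray(c,((p[0]+.5)/3.5-.5+200,(p[1]+.5)/3.5-.5+150),z);print(n,w,tot(q,w)*1e3)
for u in D['scene'],:
    for n,p,z in(('red',(293,221),.085),('blue',(306,215.5),.075)): w=ray(u,p,z);print('scene',n,w,tot(q,w)*1e3)
E
```

```text
[ 0.48029146 -0.05586986 -1.6743443 ] [[ 1.4  2.5]
 [-0.8  1.4]
 [ 0.6 -1.7]
 [-1.7 -2.2]
 [-0.4  1.3]
 [-0.6  1.6]
 [ 0.7 -1.9]
 [ 0.9 -0.9]]
{'red': [(array([511. ,   2.3]), 82, array([ 0.9156, -0.4014,  0.084 ]), array([298.7, 468.6])), (array([505., 208.]), 123, array([ 0.5038, -0.3705,  0.084 ]), array([310.5,  55.9])), (array([328.6, 232.5]), 116, array([ 0.4621, -0.0264,  0.084 ]), array([-27.5, -21.1]))], 'blue': [(array([330.6, 211.6]), 90, array([ 0.503 , -0.0319,  0.074 ]), array([-26.2,  20.2]))]}
red [ 0.46213872 -0.02601833  0.085     ] [-27.81531097 -21.14105653]
blue [ 0.50289346 -0.03219724  0.075     ] [-25.88203208  20.03406511]
white [0.50248599 0.14112388 0.091     ] [-198.23267679    1.71378083]
scene red [ 0.4553966  -0.03088973  0.085     ] [-22.27311829 -27.34353916]
scene blue [ 0.49774046 -0.03623612  0.075     ] [-21.33215394  15.32613074]
```

Call:
{"method": "move_arm", "body": {
  "increments": [
    [60,0,0,0,0,0,-0.17],
    [60,0,0,0,0,0,-0.17],
    [60,0,0,0,0,0,0]
  ],
  "newtons": 5
}}

```text
time: 0.98
tool_pos: [0.2254, 0.4742, 0.2045]
tool_rot: [3.142, -0.0, 1.475]
contact_force: [-0.1, 0.5, 0.4]
opening: 0.0663
```

```bash
cat > rel.py <<'E'
import sys;from h import *
from cell import robot
from scipy.spatial.transform import Rotation as R
q=np.load('q.npy');s=robot.observe();t=s['tool_pos'];M=R.from_euler('xyz',s['tool_rot']).as_matrix()
g=np.array([float(a) for a in sys.argv[1:4]])/1e3
w=np.r_[tow(q,g[:2]),g[2]]
print('t',s['time'],'tray xy',tot(q,t)*1e3,'z',t[2]*1e3,'open',s['opening'],'F',s['contact_force'].round(1))
print('shift mm',(M.T@(w-t)*1e3).round(1),'rot',s['tool_rot'])
W=np.array([[-np.cos(q[2]),np.sin(q[2])*-1,0],[-np.sin(q[2]),np.cos(q[2]),0],[0,0,-1]]).T
W=np.c_[[-np.cos(q[2]),-np.sin(q[2]),0],[-np.sin(q[2]),np.cos(q[2]),0],[0,0,-1]]
print('turn',R.from_matrix(M.T@W).as_rotvec().round(4))
E
python3 rel.py -27 -21 150
```

```text
t 0.975 tray xy [-500.8473443  -308.29992025] z 204.5043733063589 open 0.06631026467752142 F [-0.1  0.5  0.4]
shift mm [-476.1  283.6   54.4] rot [ 3.14151223e+00 -1.66473246e-04  1.47505128e+00]
turn [ 0.0001 -0.0002  0.0078]
```

Call:
{"method": "move_arm", "body": {
  "increments": [
    [60,-47,28,0,0,0,0.008],
    [60,-47,28,0,0,0,0],
    [60,-47,28,0,0,0,0],
    [60,-47,28,0,0,0,0],
    [60,-47,28,0,0,0,0],
    [60,-47,28,0,0,0,0],
    [60,-47,28,0,0,0,0],
    [60,-47,28,0,0,0,0],
    [60,-47,28,0,0,0,0],
    [60,-30,20,0,0,0,0],
    [60,0,0,0,0,0,0]
  ]
}}

```text
time: 2.35
tool_pos: [0.449, -0.0224, 0.2056]
tool_rot: [3.134, -0.003, 1.423]
contact_force: [-0.6, 0.9, -0.4]
opening: 0.0602
```

```bash
python3 rel.py -27 -21 120; python3 - <<'E'
from cell import robot;import cv2
c=robot.read_camera('wrist');cv2.imwrite('pics/w1.png',c['img'][:,:,::-1]);print(c['fx'],c['cx'],c['cy'],c['T'])
import pickle;pickle.dump(c,open('w1.pkl','wb'))
E
```

```text
t 2.35 tray xy [-30.04280079 -34.56231023] z 205.60008938232525 open 0.060163098593031795 F [-0.6  0.9 -0.4]
shift mm [-2.7 13.  85.7] rot [ 3.1340032  -0.00340711  1.42319849]
turn [ 0.0077 -0.0032 -0.0441]
325.19226210127806 280.2671044294354 209.16017531068047 [[ 0.14602391  0.94367143  0.2969196   0.36950706]
 [ 0.98927534 -0.14031154 -0.04058292 -0.01265422]
 [ 0.0033643   0.29966131 -0.95403972  0.38518596]
 [ 0.          0.          0.          1.        ]]
```

View pics/w1.png

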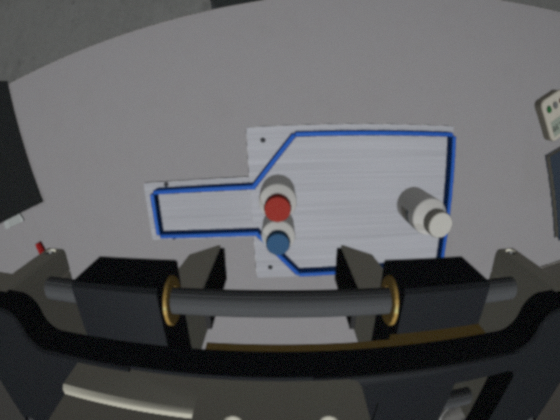

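The wrist view shows the red cap at (277,208), the blue cap at (278,243), the mouth corners near (256,186) and (259,235), and the stop corners near (154,192) and (158,236). I'll check these against the top view.

```bash
python3 - <<'E'
import pickle;from h import *
c=pickle.load(open('w1.pkl','rb'));q=np.load('q.npy')
def fr(uv,z):
    d=np.array([uv[0]-c['cx'],uv[1]-c['cy']]);r=np.hypot(*d);th=r/c['fx'];v=c['T'][:3,:3]@np.r_[d/r*np.sin(th),np.cos(th)];o=c['T'][:3,3];return o+v*(z-o[2])/v[2]
for n,p,z in(('red',(277,208),.085),('blue',(278,243),.075),('m-',(256,186),.02),('m+',(259,235),.02),('e-',(154,192),.02),('e+',(158,236),.02),('b-',(451,134),.02)):
    w=fr(p,z);print(n,w.round(4),(tot(q,w)*1e3).round(1))
E
```

```text
red [ 0.4613 -0.0284  0.085 ] [-25.4 -21.7]
blue [ 0.5021 -0.0335  0.075 ] [-24.5  19.4]
m- [ 0.4513 -0.0518  0.02  ] [ -1.  -29.3]
m+ [ 0.5118 -0.0585  0.02  ] [-0.7 31.6]
e- [ 0.4389 -0.1771  0.02  ] [124.9 -28.7]
e+ [ 0.4957 -0.1872  0.02  ] [129.1  28.9]
b- [0.4183 0.1933 0.02  ] [-241.4  -87.4]
```

Wrist and top cameras agree to about 2 mm. Next I centre over the red bottle.

Call:
{"method": "move_arm", "body": {
  "increments": [
    [60,-3.5,13,40,0.008,-0.003,-0.044],
    [60,0,0,35,0,0,0],
    [60,0,0,0,0,0,0]
  ]
}}

```text
time: 2.78
tool_pos: [0.4608, -0.0237, 0.1301]
tool_rot: [3.141, -0.001, 1.467]
contact_force: [0.7, 0.3, 0.1]
opening: 0.0602
```

```bash
python3 rel.py -26 -21 29
```

```text
t 2.775 tray xy [-30.01298425 -22.73296198] z 130.10275077824693 open 0.06021652964592063 F [0.7 0.3 0.1]
shift mm [ -4.1   1.7 101.1] rot [ 3.14095652e+00 -1.28908215e-03  1.46664011e+00]
turn [ 0.0006 -0.0013 -0.0006]
```

Call:
{"method": "move_arm", "body": {
  "increments": [
    [60,-4,1.7,10,0,0,0],
    [60,0,0,30,0,0,0],
    [60,0,0,30,0,0,0],
    [60,0,0,25,0,0,0],
    [60,0,0,0,0,0,0]
  ]
}}

```text
time: 3.4
tool_pos: [0.4669, -0.0272, 0.0382]
tool_rot: [3.129, -0.0, 1.467]
contact_force: [-0.5, 0.6, 0.3]
opening: 0.0605
```

```bash
python3 rel.py -26 -21 29
```

```text
t 3.4 tray xy [-27.15171463 -16.32811434] z 38.18706054696396 open 0.06050489155385432 F [-0.5  0.6  0.3]
shift mm [-1.2 -4.8  9.1] rot [ 3.12885490e+00 -2.20430622e-05  1.46664766e+00]
turn [ 0.0127 -0.     -0.0006]
```

Call:
{"method": "move_arm", "body": {
  "increments": [
    [60,-1,-4.8,4,0.0127,0,0],
    [60,0,0,5,0,0,0],
    [60,0,0,0,0,0,0]
  ]
}}

```text
time: 3.78
tool_pos: [0.4639, -0.0281, 0.0317]
tool_rot: [3.137, 0.001, 1.467]
contact_force: [-0.1, 0.9, -0.5]
opening: 0.0603
```

```bash
python3 rel.py -26 -21 29
```

```text
t 3.775 tray xy [-25.95260954 -19.16212451] z 31.661482475012715 open 0.06027048463081429 F [-0.1  0.9 -0.5]
shift mm [ 0.  -1.9  2.7] rot [3.13678033e+00 6.77758754e-04 1.46659147e+00]
turn [ 0.0048  0.0007 -0.0007]
```

Now I close lightly on the red bottle.

Call:
{"method": "move_arm", "body": {
  "increments": [
    [60,0,-1.9,2.5,0.005,0,0],
    [36,0,0,0,0,0,0],
    [36,0,0,0,0,0,0],
    [36,0,0,0,0,0,0],
    [36,0,0,0,0,0,0]
  ],
  "newtons": 5
}}

```text
time: 4.4
tool_pos: [0.4624, -0.028, 0.0297]
tool_rot: [3.141, 0.001, 1.467]
contact_force: [0.3, -0.7, -0.5]
opening: 0.0389
```

```bash
python3 rel.py -82 -26 29; python3 - <<'E'
from cell import robot;import cv2
for n in('scene','wrist'):
    c=robot.read_camera(n);i=c['img'][:,:,::-1]
    if n=='scene': i=cv2.resize(i[130:310,170:400],None,fx=3,fy=3)
    cv2.imwrite(f'pics/{n}2.png',i)
E
```

```text
t 4.4 tray xy [-25.92135419 -20.65264087] z 29.706700222501514 open 0.03894027951012958 F [ 0.3 -0.7 -0.5]
shift mm [56.1 -5.4  0.7] rot [3.14067686e+00 8.12624878e-04 1.46654404e+00]
turn [ 0.0009  0.0008 -0.0007]
```

View pics/scene2.png

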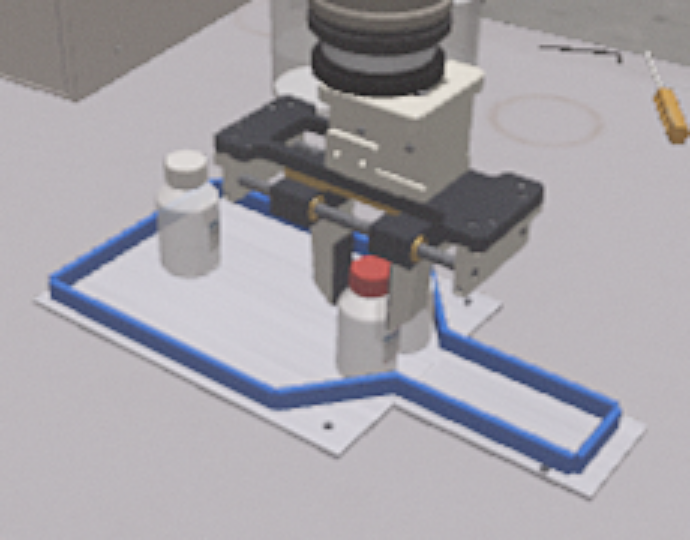

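View pics/wrist2.png

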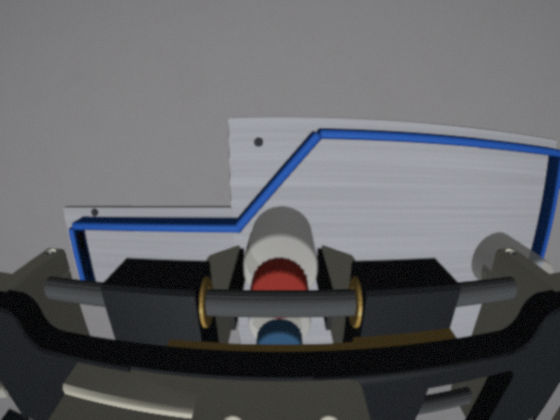

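Red is gripped (opening 38.9 mm) and upright, with the front finger clear above the rail. Now I slide it back.

Call:
{"method": "move_arm", "body": {
  "increments": [
    [36,8,0,0,0,0,0],
    [36,12,-1,0,0,0,0],
    [36,12,-1,0,0,0,0],
    [36,12,-1,0,0,0,0],
    [36,8,-1,0,0,0,0],
    [36,0,0,0,0,0,0]
  ]
}}

```text
time: 5.25
tool_pos: [0.4639, 0.0288, 0.0297]
tool_rot: [3.141, 0.001, 1.468]
contact_force: [0.2, -0.2, -0.1]
opening: 0.0393
```

```bash
python3 rel.py -82 -26 29
```

```text
t 5.25 tray xy [-82.51776711 -25.08296942] z 29.707113659062422 open 0.03925720363388898 F [ 0.2 -0.2 -0.1]
shift mm [-0.5 -0.9  0.7] rot [3.14061256e+00 6.43261068e-04 1.46781849e+00]
turn [0.001  0.0006 0.0006]
```

Call:
{"method": "move_arm", "body": {
  "increments": [
    [60,0,0,0,0,0,0],
    [60,0,0,0,0,0,0],
    [60,0,0,0,0,0,0],
    [60,0,0,0,0,0,0],
    [60,0,0,-20,0,0,0],
    [60,0,0,-40,0,0,0],
    [60,0,0,-40,0,0,0],
    [60,0,0,0,0,0,0]
  ]
}}

```text
time: 6.25
tool_pos: [0.4635, 0.0276, 0.132]
tool_rot: [-3.141, 0.001, 1.466]
contact_force: [-0.9, -0.5, -0.0]
opening: 0.0599
```

```bash
python3 rel.py -25.5 20 120; python3 - <<'E'
from cell import robot;import cv2
from h import *
q=np.load('q.npy')
c=robot.read_camera('top');print(caps(c,q));cv2.imwrite('pics/t3.png',cv2.resize(c['img'][150:290,200:425,::-1],None,fx=3,fy=3))
c=robot.read_camera('scene');cv2.imwrite('pics/s3.png',cv2.resize(c['img'][130:310,170:400,::-1],None,fx=3,fy=3))
E
```

```text
t 6.25 tray xy [-81.24087461 -25.31396783] z 132.00338824837937 open 0.05993718348530988 F [-0.9 -0.5 -0. ]
shift mm [-55.7  45.4  12. ] rot [-3.14079293e+00  8.69601830e-04  1.46561102e+00]
turn [-0.0008  0.0009 -0.0016]
{'red': [(array([511. ,   2.3]), 80, array([ 0.9156, -0.4015,  0.084 ]), array([298.8, 468.7])), (array([505., 208.]), 122, array([ 0.5038, -0.3705,  0.084 ]), array([310.5,  55.9]))]}
```

View pics/t3.png

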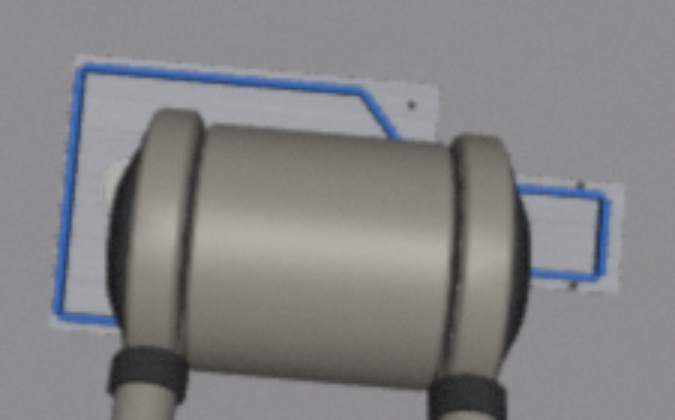

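View pics/s3.png

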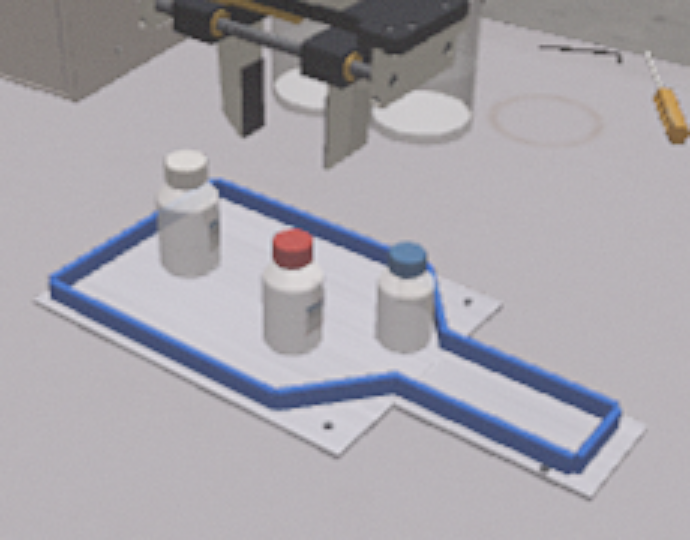

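Red stands upright alone in the wide part, and blue and white haven't moved. Next I go to the blue bottle.

Call:
{"method": "move_arm", "body": {
  "increments": [
    [60,-20,15,0,0,0,0],
    [60,-22,18,0,0,0,0],
    [60,-14,12,0,0,0,0],
    [60,0,0,0,0,0,0]
  ]
}}

```text
time: 6.85
tool_pos: [0.498, -0.0334, 0.1238]
tool_rot: [-3.125, -0.0, 1.466]
contact_force: [0.1, -0.2, -1.0]
opening: 0.0598
```

```bash
python3 rel.py -25 20 27
```

```text
t 6.85 tray xy [-24.15649335  15.26150225] z 123.76735299028522 open 0.059831569095599724 F [ 0.1 -0.2 -1. ]
shift mm [ 0.8  6.4 96.7] rot [-3.12484205e+00 -4.12631526e-04  1.46586167e+00]
turn [-0.0168 -0.0004 -0.0014]
```

Call:
{"method": "move_arm", "body": {
  "increments": [
    [60,0.8,4.7,0,-0.017,0,0],
    [60,0,0,25,0,0,0],
    [60,0,0,25,0,0,0],
    [60,0,0,0,0,0,0]
  ]
}}

```text
time: 7.35
tool_pos: [0.5016, -0.0302, 0.0722]
tool_rot: [3.14, -0.001, 1.468]
contact_force: [0.0, -1.0, -0.1]
opening: 0.0605
```

```bash
python3 rel.py -25 20 27
```

```text
t 7.35 tray xy [-27.72707614  18.52536188] z 72.20409809752998 open 0.060523730305269204 F [ 0.  -1.  -0.1]
shift mm [-2.8  1.4 45.2] rot [ 3.14045198e+00 -1.44710340e-03  1.46768964e+00]
turn [ 0.0011 -0.0014  0.0004]
```

Call:
{"method": "move_arm", "body": {
  "increments": [
    [60,-2.8,0,12,0,0,0],
    [60,0,0,15,0,0,0],
    [60,0,0,14,0,0,0],
    [60,0,0,0,0,0,0]
  ]
}}

```text
time: 7.85
tool_pos: [0.5027, -0.0327, 0.0315]
tool_rot: [3.136, -0.001, 1.469]
contact_force: [0.5, -0.4, 0.2]
opening: 0.0603
```

```bash
python3 rel.py -25 20 27
```

```text
t 7.85 tray xy [-25.40022825  19.8871718 ] z 31.47751858060127 open 0.060277955470112714 F [ 0.5 -0.4  0.2]
shift mm [-0.4  0.1  4.5] rot [ 3.13587204e+00 -1.06694245e-03  1.46889899e+00]
turn [ 0.0057 -0.0011  0.0016]
```

Call:
{"method": "move_arm", "body": {
  "increments": [
    [60,0,-0.5,4,0.005,0,0],
    [34,0,0,0,0,0,0],
    [34,0,0,0,0,0,0],
    [34,0,0,0,0,0,0],
    [34,0,0,0,0,0,0],
    [34,0,0,0,0,0,0]
  ],
  "newtons": 5
}}

```text
time: 8.6
tool_pos: [0.5032, -0.0329, 0.0286]
tool_rot: [3.139, -0.001, 1.469]
contact_force: [-0.1, 0.4, -0.3]
opening: 0.0352
```

```bash
python3 rel.py -28 0 27; python3 - <<'E'
from cell import robot;import cv2
c=robot.read_camera('scene');cv2.imwrite('pics/s4.png',cv2.resize(c['img'][130:310,170:400,::-1],None,fx=3,fy=3))
E
```

```text
t 8.6 tray xy [-25.26587745  20.43655638] z 28.60023198413484 open 0.03519698734609104 F [-0.1  0.4 -0.3]
shift mm [  2.8 -20.4   1.5] rot [ 3.13854815e+00 -7.52717503e-04  1.46887362e+00]
turn [ 0.003  -0.0008  0.0016]
```

View pics/s4.png

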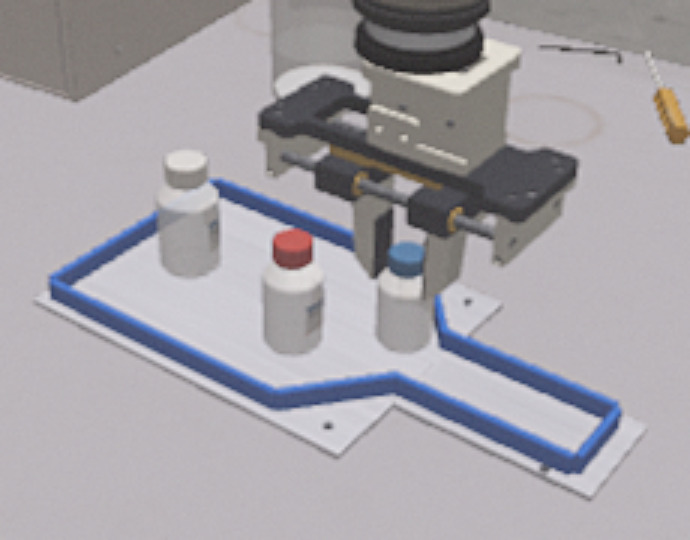

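```bash
python3 - <<'E'
from cell import robot;import cv2
c=robot.read_camera('wrist');cv2.imwrite('pics/w4.png',c['img'][:,:,::-1]);print(robot.observe()['opening'])
E
```

```text
0.03502733306936372
```

View pics/w4.png

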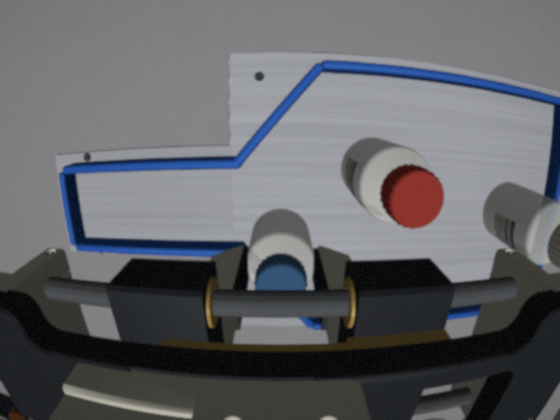

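```bash
cat >> h.py <<'E'
def fr(c,uv,z):
    d=np.array([uv[0]-c['cx'],uv[1]-c['cy']]);r=np.hypot(*d);th=r/c['fx'];v=c['T'][:3,:3]@np.r_[d/r*np.sin(th),np.cos(th)];o=c['T'][:3,3];return o+v*(z-o[2])/v[2]
E
python3 - <<'E'
from cell import robot;import cv2
from h import *
q=np.load('q.npy')
c=robot.read_camera('wrist')
for p,z in(((281,279),.075),((281,283),.075),((256,254+0),.075),((413,196),.085),((239,162),.02),((245,249),.02)):print(p,(tot(q,fr(c,p,z))*1e3).round(1))
s=robot.observe();print(s['opening'],s['contact_force'])
i=c['img'][180:340,190:380,::-1];cv2.imwrite('pics/w4c.png',cv2.resize(i,None,fx=4,fy=3.7,interpolation=cv2.INTER_CUBIC))
E
```

```text
(281, 279) [-24.2  16.6]
(281, 283) [-24.2  18.8]
(256, 254) [-12.8   3.6]
(413, 196) [-78.9 -26.6]
(239, 162) [  0.5 -29.6]
(245, 249) [-1.4 26. ]
0.034908694339648716 [ 1.04843734 -0.16707289 -0.43311068]
```

View pics/w4c.png

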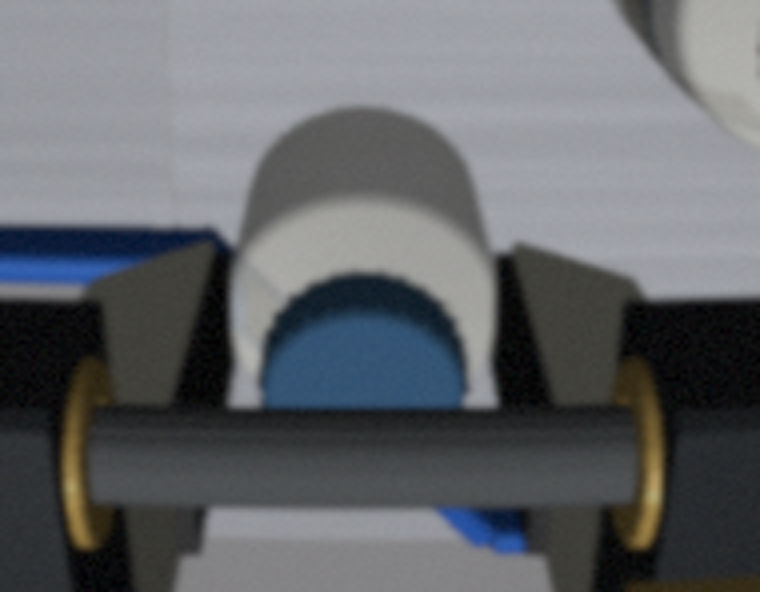

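The bottle sits squarely between the pads in the wrist view, so I slide blue sideways to the lane axis.

Call:
{"method": "move_arm", "body": {
  "increments": [
    [34,2,-8,0,0,0,0],
    [34,0,-10,0,0,0,0],
    [34,0,-3,0,0,0,0],
    [34,0,0,0,0,0,0]
  ]
}}

```text
time: 9.25
tool_pos: [0.4821, -0.0285, 0.0297]
tool_rot: [3.135, -0.0, 1.469]
contact_force: [0.6, 0.2, -0.3]
opening: 0.0354
```

```bash
python3 rel.py 40 0 28; python3 - <<'E'
from cell import robot;import cv2
c=robot.read_camera('wrist');cv2.imwrite('pics/w5.png',c['img'][:,:,::-1])
E
```

```text
t 9.25 tray xy [-27.35993494  -1.03382579] z 29.72275951851281 open 0.03544978110672547 F [ 0.6  0.2 -0.3]
shift mm [-67.4   0.9   1.7] rot [ 3.13461436e+00 -4.17212640e-04  1.46898001e+00]
turn [ 0.007  -0.0004  0.0017]
```

View pics/w5.png

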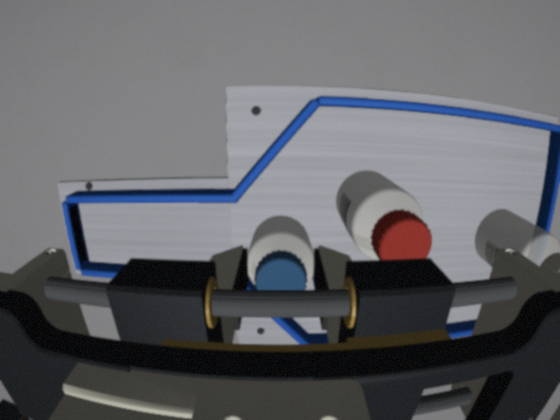

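Blue came along: its cap at (281,272) is still between the pads. Forward through the lane now.

Call:
{"method": "move_arm", "body": {
  "increments": [
    [34,-8,0.5,1,0.007,0,0.001],
    [34,-14,0,0,0,0,0],
    [34,-14,0,0,0,0,0],
    [34,-14,0,0,0,0,0],
    [34,-14,0,0,0,0,0],
    [34,0,0,0,0,0,0]
  ]
}}

```text
time: 10.05
tool_pos: [0.4748, -0.0977, 0.028]
tool_rot: [-3.139, -0.0, 1.467]
contact_force: [1.0, -1.3, 2.1]
opening: 0.0356
```

```bash
python3 rel.py 101 0 28; python3 - <<'E'
from cell import robot;import cv2
c=robot.read_camera('wrist');cv2.imwrite('pics/w6.png',c['img'][:,:,::-1])
E
```

```text
t 10.05 tray xy [42.1842632  -1.14949274] z 28.041340131361668 open 0.03557536697345689 F [ 1.  -1.3  2.1]
shift mm [-58.8   1.2   0. ] rot [-3.13903131e+00 -4.51362057e-04  1.46665844e+00]
turn [-0.0026 -0.0005 -0.0006]
```

View pics/w6.png

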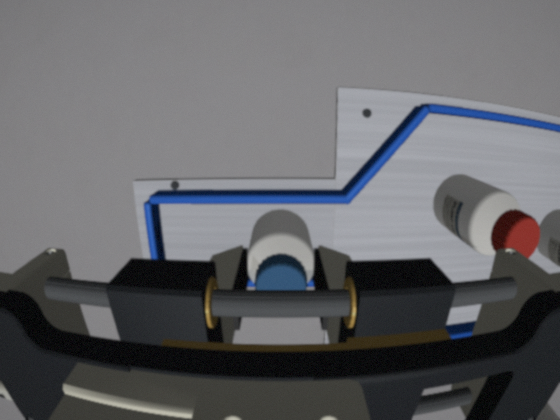

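Call:
{"method": "move_arm", "body": {
  "increments": [
    [34,-12,1,-0.5,0,0,0],
    [34,-14,0,0,0,0,0],
    [34,-14,0,0,0,0,0],
    [34,-12,0,0,0,0,0],
    [34,-6,0,0,0,0,0],
    [34,0,0,0,0,0,0]
  ]
}}

```text
time: 10.85
tool_pos: [0.4691, -0.1589, 0.0281]
tool_rot: [-3.138, -0.001, 1.467]
contact_force: [-0.2, 0.0, 0.7]
opening: 0.0351
```

```bash
python3 rel.py 101 0 28; python3 - <<'E'
from cell import robot;import cv2
c=robot.read_camera('wrist');cv2.imwrite('pics/w7.png',c['img'][:,:,::-1])
c=robot.read_camera('scene');cv2.imwrite('pics/s7.png',cv2.resize(c['img'][130:310,170:400,::-1],None,fx=3,fy=3))
E
```

```text
t 10.85 tray xy [103.59098486  -0.50634087] z 28.07462463501937 open 0.03513266479416524 F [-0.2  0.   0.7]
shift mm [2.6 0.5 0.1] rot [-3.13798771e+00 -7.93519786e-04  1.46744354e+00]
turn [-0.0036 -0.0008  0.0002]
```

View pics/w7.png

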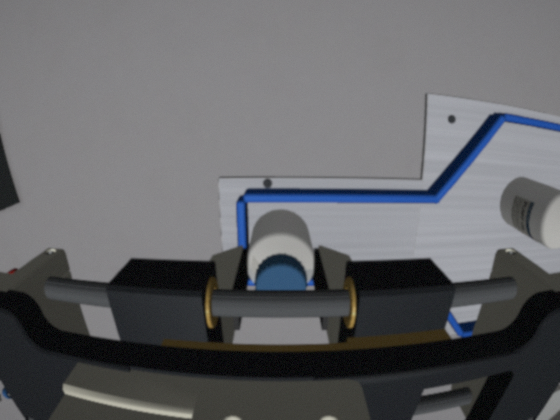

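View pics/s7.png

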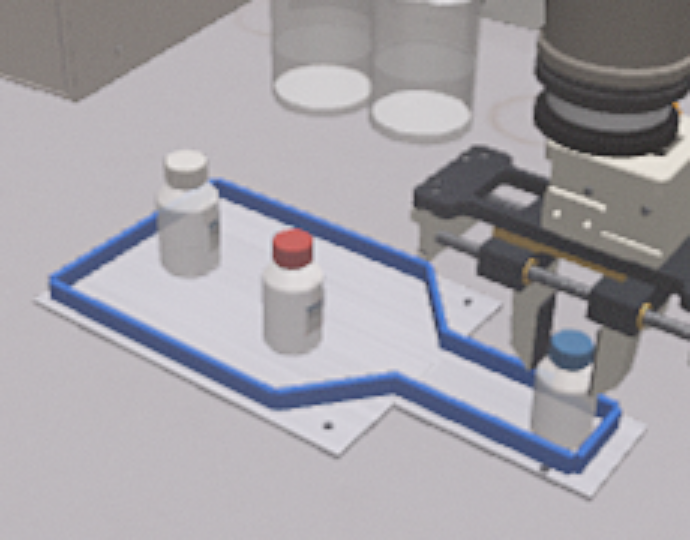

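Blue stands by the stop, upright. I release and retreat upward, then away for a clear top view.

Call:
{"method": "move_arm", "body": {
  "increments": [
    [60,0,0,0,0,0,0],
    [60,0,0,0,0,0,0],
    [60,0,0,0,0,0,0],
    [60,0,0,0,0,0,0],
    [60,0,0,-20,0,0,0],
    [60,0,0,-40,0,0,0],
    [60,0,0,-45,0,0,0],
    [60,-40,0,-20,0,0,0],
    [60,-55,0,0,0,0,0],
    [60,-55,0,0,0,0,0],
    [60,-55,0,0,0,0,0],
    [60,0,0,0,0,0,0]
  ]
}}

```text
time: 12.45
tool_pos: [0.4487, -0.3664, 0.157]
tool_rot: [-3.138, -0.0, 1.473]
contact_force: [-0.9, 0.4, -0.1]
opening: 0.0595
```

```bash
python3 - <<'E'
from cell import robot;import cv2
from h import *
q=np.load('q.npy')
c=robot.read_camera('top');print(caps(c,q));cv2.imwrite('pics/t8.png',cv2.resize(c['img'][150:290,200:425,::-1],None,fx=3,fy=3))
c=robot.read_camera('scene');cv2.imwrite('pics/s8.png',cv2.resize(c['img'][130:310,170:400,::-1],None,fx=3,fy=3))
E
```

```text
{'red': [(array([511. ,   2.3]), 81, array([ 0.9155, -0.4014,  0.084 ]), array([298.7, 468.6])), (array([503.9, 203.6]), 69, array([ 0.5124, -0.3687,  0.084 ]), array([307.8,  64.3])), (array([299.6, 232.4]), 114, array([0.4634, 0.03  , 0.084 ]), array([-83.6, -25.7]))], 'blue': [(array([395.1, 227.5]), 101, array([ 0.4697, -0.1578,  0.074 ]), array([102.5,  -0. ]))]}
```

View pics/t8.png

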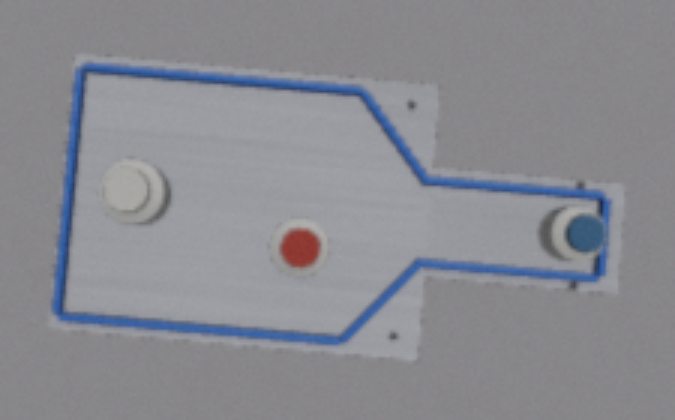

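View pics/s8.png

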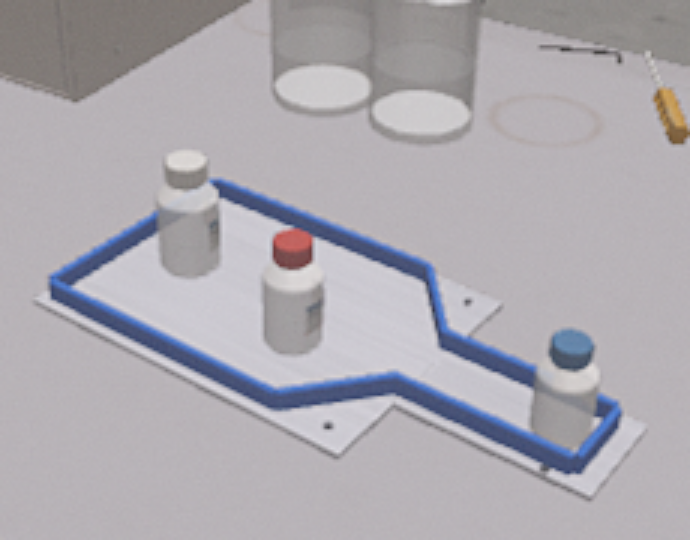

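```bash
python3 -c "
from cell import robot
print(robot.hand_in())"
```

```text
the job is handed in; nothing more can be done
None
```

I handed the job in at about 12.5 s of the 40 s allowed. I slid the red-capped bottle back into the wide part with a light 5 N grip. Then I slid the blue-capped one onto the lane axis and up to the end stop, let go, and moved the arm clear.

My last checks, from the top and scene pictures (positions in the mouth frame):

| Bottle | Position (mm) | Required | Looks |
|---|---|---|---|
| Red | x −84, y −26 | x below −70 | upright, not tilted |
| Blue | x 102.5, y 0 | x 91 to 125, y within ±15 | upright, about 3 to 4 mm from touching the stop |
| White | no visible change | moved less than 20 mm | upright |

- **Forces and contact:** contact force read about 2 N at most at the ends of my moves. At hand-in the gripper was open and well away from the bottles.
- **Grip reading on blue:** the opening read about 35 mm on a 38 mm bottle. The wrist picture showed it held squarely between the pads, so I carried on.
- **Calibration:** the tray fit left errors of up to 2.5 mm per axis. A rough reading from the scene camera put the caps about 6 mm off, but the wrist camera agreed with the top camera to about 2 mm.

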